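# Check the lid stay of a compact centrifuge

### The job

Before the first run, check the centrifuge's lid stay: raise the closed lid by its bar handle until the folding stay on its side snaps past straight and locks, and let go so that the stay alone holds the lid up. Then press the stay's knob down and towards the lid hinge to break the stay joint, and get the lid fully shut again. The small grey box with a lid is not the one.

Things in the scene. Friction and masses are not known exactly. Their poses are not given: they have to be found in the camera images.
- lid_bar (a point): middle of the lid's level steel bar handle (12 mm thick, 120 long, posts at its ends), ahead of and above the front edge of a fixed teal machine 200 deep x 220 wide x 118 high; 152 mm above the table when shut. Lid axes: y along bar, z out of the lid's top, x from front edge to hinge. Hinge line (along y): x +230, z -52 mm from here. The bar turns with the lid, so it must turn in the grip.
- lid (a joint): lid angle about its far hinge (100 mm above the table): 0 shut, grows as the front edge rises; about 1.08 (62 degrees) when the stay is straight, a hard stop at 1.1. The lid weighs 0.65 to 0.9 kg. A damper slows it: let go with the stay unlocked, it sinks shut by itself in about 2 s.
- knee (a joint): middle joint of the folding stay: two 73 mm steel links on the machine's side, to the right seen from the robot. 0 folded (lid shut), 2.45 straight, 2.59 locked just past straight. A weak spring snaps it over once the lid is up at about 1.08. Locked, the lid cannot be lowered. 1 to 4 N on the knob breaks it; below about 1.7 the lid then sinks by itself, nearer straight it may lock again.
- stay_knob (a point): centre of the black knob (18 mm thick, 26 long, level, parallel to the bar) on a pin standing out sideways from the stay's middle joint, 70 mm outside the lid's side. Low beside the machine when folded; about 140 mm above the table when locked, clear from above. To break the joint, press its top and carry it 45 mm along a line sloping 45 degrees down and towards the hinge.

How it is judged:
By the outcome, as a careful person would: the job done as asked, in the order asked, and still so for the second after the job is handed in, with the robot touching nothing.
It also fails if it takes over 54 s, if anything falls off the work surface, if the arm or the gripper's body presses on something with over 40 N, if the wrist force passes 120 N, or if a joint passes its speed limit or range.

### The arm

A 6-joint arm with a two-finger parallel gripper is mounted at the origin on the work surface. World frame = base frame: x ahead of the robot, y to its left, z up, the work surface at z = 0. Lengths are in mm, angles in degrees, forces in N, time in s.
With the tool pointing down it reaches from about 325 to 900 mm from the base axis. Payload 6.1 kg.
Tool frame: the origin (TCP) lies at the very end of the fingers, on their centre line; the grasp point (between the pads) lies 19 mm behind it; y points along the fingers, z is the direction in which the jaws open and shut, and the axes are right-handed (so a half turn about y gives the same grasp; the last joint's range is limited). The gripper opens to 85 mm and grips with 20 to 120 N. Pads are 22 mm wide; open, the fingers measure 114 mm over their backs; the gripper's body (76 mm by 85 mm) begins 54 mm behind the grasp point. The pads swing forward as they close: fully open they stand 13 mm farther back than shut.
Start: joints at [67.661, 12.628, 87.462, -0, 79.91, -7.225], TCP at [162.968, 603.372, 231.3] pointing down, gripper open.
Joint ranges: [-170.65, 170.65], [-52.31, 119.04], [5.05, 147.46], [-71.25, 251.25], [11.57, 151.72], [-153.62, 153.62]. Speed limits (degrees/s): [147.25, 147.25, 172.46, 180, 180, 180].

### API

Orientations are given as a 3x3 rotation matrix whose columns are the frame's x, y, z axes.
In Python, from bench import r gives the robot as it stands.
- The arm moves only by the shell command python3 -m handwheel 'ROWS' [FORCE]. ROWS is JSON, a list of rows, each a list of 7 numbers: the shift along the tool's x, y, z in cm, then the turn, a rotation vector about the tool's x, y, z in units of 8 degrees (1.0 is 8 degrees), then the opening, from 0 (shut) to 1 (fully open). In form: [[x, y, z, wx, wy, wz, claw], ...]. A call has 1 to 5 rows; each row is the pose to reach, as a shift and turn from the pose commanded when the call began, along the tool's axes at that moment; what a row does not reach only later rows make up. A row lasts 1/8 s, in which the tool goes at most 62.5 mm and 10.7 degrees, less where a joint would pass 70% of its speed; a pose out of reach is approached as far as the arm can. A call with a gripper value outside its range is refused whole. The fingers move at their own pace and stop on an object; FORCE is the grip in N (left out, the last holds). Time passes only in rows, so rows that repeat a pose let the fingers close. It gives the time, the measured TCP pose, the force and the opening at its end, in the units of the state.
- r.read_state(): the state, without advancing time (a new reading comes with each control period).
- r.camera(name): name is "side" or "top" or "wrist"; returns the picture (420x560x3 uint8, blue, green, red); there is no depth.
- r.camera_info(name): a dict with "vfov" (degrees; the focal length in pixels is half the picture's height over the tangent of half this angle, whatever the lens; pixels are square), "cx", "cy" (the principal point, pixels), "R" (3x3) and "t" (3): a world point X has camera coordinates R X + t; the wrist camera has in their place "T_tool_cam" (4x4, takes a point from camera to tool coordinates, whose origin is the TCP and whose axes are the tool frame's). Camera axes: x right, y down, z forward; pixel columns grow to the right and rows downward; lengths in mm; the calibration is good to about 2 mm. A picture is of the moment at which its call begins: read the wrist's pose just before it. camera_info takes no time and is no camera call.
- r.close_job(): hands the job in, once; it reports no verdict.
The state is a dict: "time_s": time; "joints": joint angles; "dq": joint speeds; "tau": joint torques, N m; "position": TCP position; "ee_rot": TCP orientation; "ft_force": force on the tool from outside, world axes, zero at the start; "wrist_torque": the same for the moment, N m; "opening": finger opening in mm.
Only numpy, scipy, OpenCV 4.12 (cv2) and the standard library are available. Lean on these libraries where they do the work, as an engineer would, in place of code of your own. Each camera call takes 0.05 s, during which the arm holds its last target. There are 200 camera calls.

## Working session

There is one attempt and no reset: what is moved stays moved. The work goes in short steps, Python scripts to look and compute and a shell command to move; the robot and the scene stay as the last step left them, time stands still between calls to the robot, and variables do not carry over. Pictures are saved under pics/ and viewed, about 8 in all and at most 12, crops included, and the job is handed in when it is done.

```bash
mkdir -p pics; ls; python3 - <<'E'
from bench import r
import cv2,numpy as np
a=r.camera("top");b=r.camera("side")
cv2.imwrite("pics/t0.png",a);cv2.imwrite("pics/s0.png",b)
for n in("top","side","wrist"):print(n,r.camera_info(n))
s=r.read_state();print(s)
E
```

```text
pics
top {'vfov': 45.84554653343109, 'cx': 292.7933752961346, 'cy': 205.2463367295563, 'R': array([[-0.0179947 , -0.99935563, -0.03105676],
       [-0.98835635,  0.02247333, -0.15048815],
       [ 0.15108913,  0.02798716, -0.98812388]]), 't': array([  1.28218068, 618.33331838, 866.07308651])}
side {'vfov': 44.134874067067976, 'cx': 272.2461809718713, 'cy': 203.3963779610653, 'R': array([[ 0.98978488, -0.14210088,  0.01154282],
       [-0.06428651, -0.51710894, -0.85350196],
       [ 0.12725227,  0.84404128, -0.52096178]]), 't': array([-613.14877188,  124.79681778,  845.79532585])}
wrist {'vfov': 62.28033564965854, 'cx': 279.63084033132793, 'cy': 212.88062762180832, 'T_tool_cam': array([[-1.00869498e-03,  9.60722959e-01,  2.77507440e-01,
        -7.19543073e+01],
       [-3.26859954e-04, -2.77507883e-01,  9.60723305e-01,
        -1.42625390e+02],
       [ 9.99999438e-01,  8.78370705e-04,  5.93942670e-04,
        -2.48068457e-01],
       [ 0.00000000e+00,  0.00000000e+00,  0.00000000e+00,
         1.00000000e+00]])}
{'time_s': 0.1, 'joints': array([ 6.76597389e+01,  1.26719150e+01,  8.75198697e+01,  5.78072533e-04,
        7.99115143e+01, -7.22409492e+00]), 'dq': array([ 0.07327666, -0.18594141, -0.11933616,  0.01525457, -0.06947948,
       -0.05432453]), 'tau': array([ 3.52906691e-04, -4.98230875e+01, -3.90555453e+01, -1.36918293e-04,
        5.35912084e-03,  1.31992158e-05]), 'position': array([162.76304197, 602.85738149, 230.28966795]), 'ee_rot': array([[ 9.65398545e-01, -6.94483407e-04,  2.60778004e-01],
       [-2.60778821e-01, -1.66380919e-03,  9.65397140e-01],
       [-2.36567456e-04, -9.99998375e-01, -1.78734553e-03]]), 'ft_force': array([-0.09876051,  0.16241434,  1.27627455]), 'wrist_torque': array([-0.01791985, -0.01047616, -0.03649742]), 'opening': 85.20386779491183}
```

View pics/t0.png

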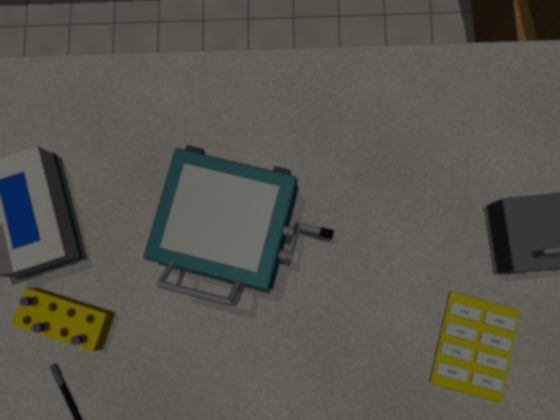

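View pics/s0.png

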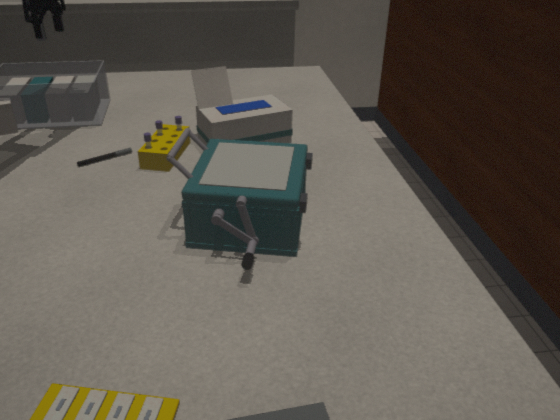

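Top picture: the teal machine is at about (150-298, 148-290), its bar runs (160,285)-(236,301), and the knob is at (326,233). The side picture shows the stay at (215-255, 200-265). I'll enlarge the top view.

```bash
cat > h.py <<'E'
import numpy as np,cv2
from bench import r
def ray(n,u,v):
    c=r.camera_info(n);f=210/np.tan(np.radians(c['vfov']/2))
    d=np.array([(u-c['cx'])/f,(v-c['cy'])/f,1])
    if n=='wrist':
        s=r.read_state();T=c['T_tool_cam'];R=s['ee_rot']
        return s['position']+R@T[:3,3],R@T[:3,:3]@d
    R=c['R'];return -R.T@c['t'],R.T@d
def atz(n,u,v,z):
    o,d=ray(n,u,v);return o+d*(z-o[2])/d[2]
def proj(n,X):
    c=r.camera_info(n);f=210/np.tan(np.radians(c['vfov']/2));p=c['R']@np.array(X)+c['t'];return f*p[:2]/p[2]+[c['cx'],c['cy']]
E
python3 - <<'E'
import cv2
a=cv2.imread("pics/t0.png")[140:310,140:345];cv2.imwrite("pics/t0c.png",cv2.resize(a,None,fx=3.5,fy=3.5,interpolation=cv2.INTER_CUBIC)*1)
from h import *
for p in((161,285),(236,301)):print(atz('top',*p,152))
for p in((180,150),(298,178),(271,290),(147,259)):print(atz('top',*p,118))
E
```

```text
[478.02618316 198.72413189 152.        ]
[450.8748171   78.41349014 152.        ]
[708.74476106 180.68431159 118.        ]
[654.18369784 -23.05683519 118.        ]
[466.51072353  25.25490887 118.        ]
[521.53088659 233.47367505 118.        ]
```

View pics/t0c.png

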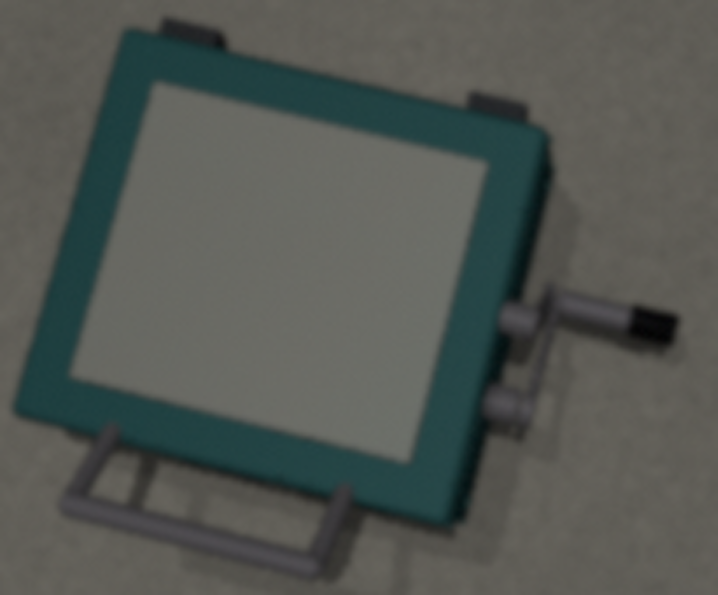

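The crop shows the bar's ends at full-image pixels (159.4,283.7) and (230.9,301.7), and the knob at (326,233). Next I'll locate the bar and work out the move.

```bash
python3 - <<'E'
from h import *
e1=atz('top',159.4,283.7,152);e2=atz('top',230.9,301.7,152);m=(e1+e2)/2
d=e1-e2;print(e1,e2,m,np.linalg.norm(d),np.degrees(np.arctan2(-d[0],d[1])))
print(proj('side',m), proj('side',e1),proj('side',e2))
s=r.read_state();R=s['ee_rot'];print(s['position'],'shift to 60 above grip, cm:',R.T@(m+[0,0,-19+70]-s['position'])/10)
E
```

```text
[480.12562193 201.35016628 152.        ] [449.92157944  86.52047012 152.        ] [465.02360069 143.9353182  152.        ] 118.73560250699701 -14.736890231555629
[178.42143761 143.64770495] [186.68473655 130.74515763] [169.22976626 157.99983907]
[162.76304197 602.85738149 230.28966795] shift to 60 above grip, cm: [ 41.14855141   2.78432674 -36.41703663]
```

Length 118.7 mm and yaw -14.7° fit the description, and the side projection agrees with the picture.

```bash
python3 -m handwheel '[[8,0,-7.3,0,1.25,0,1],[16,0,-14.6,0,2.5,0,1],[20,0,-18,0,3.75,0,1],[20,0,-18,0,5,0,1],[20,0,-18,0,5.6,0,1]]' 40; python3 - <<'E'
from h import *
m=np.array([465,144,152]);s=r.read_state();R=s['ee_rot'];print(R.T@(m+[0,0,51]-s['position'])/10);a=np.radians(-14.9)
Rd=np.array([[np.sin(a),0,np.cos(a)],[-np.cos(a),0,np.sin(a)],[0,-1,0]])
print(cv2.Rodrigues(R.T@Rd)[0].ravel()*180/np.pi/8,s['joints'])
E
```

```text
time_s: 0.72
position: [310.4, 374.6, 231.0]
ee_rot: [[0.495, 0.0, 0.869], [-0.869, -0.001, 0.495], [0.001, -1.0, -0.0]]
ft_force: [-0.1, 0.3, 0.0]
opening: 85.4
[27.68998949  2.81913962  2.0085868 ]
[7.79088096e-04 5.57280350e+00 7.42719595e-03] [ 4.10896394e+01 -6.62285734e+00  1.07531338e+02 -4.56436110e-02
  7.91287195e+01  1.14158306e+01]
```

```bash
python3 -m handwheel '[[5.6,0.5,0.4,0,1.25,0,1],[11.2,1,0.8,0,2.5,0,1],[17,2,1.2,0,3.75,0,1],[23,2.8,1.6,0,5,0,1],[27.7,2.8,2,0,5.57,0,1]]' ; python3 - <<'E'
from h import *
m=np.array([465,144,152]);s=r.read_state();R=s['ee_rot'];print(R.T@(m+[0,0,51]-s['position'])/10,R);a=np.radians(-14.9)
Rd=np.array([[np.sin(a),0,np.cos(a)],[-np.cos(a),0,np.sin(a)],[0,-1,0]])
print(cv2.Rodrigues(R.T@Rd)[0].ravel()*180/np.pi/8,s['joints'])
cv2.imwrite("pics/w1.png",r.camera('wrist'))
np.savez('w1.npz',p=s['position'],R=R)
E
```

```text
time_s: 1.35
position: [465.5, 145.6, 202.2]
ee_rot: [[-0.255, -0.002, 0.967], [-0.967, -0.0, -0.255], [0.001, -1.0, -0.001]]
ft_force: [-0.3, 0.2, 0.8]
opening: 85.3
[ 0.16504743 -0.07498186 -0.00439345] [[-2.54629922e-01 -1.62370021e-03  9.67037210e-01]
 [-9.67038300e-01 -3.23982467e-04 -2.54630753e-01]
 [ 7.26747108e-04 -9.99998629e-01 -1.48768466e-03]]
[0.01064802 0.01853845 0.00521873] [ 8.09748469e+00 -5.06037555e+00  1.09237536e+02 -5.43699068e-03
  7.59175576e+01  2.28505044e+01]
```

View pics/w1.png

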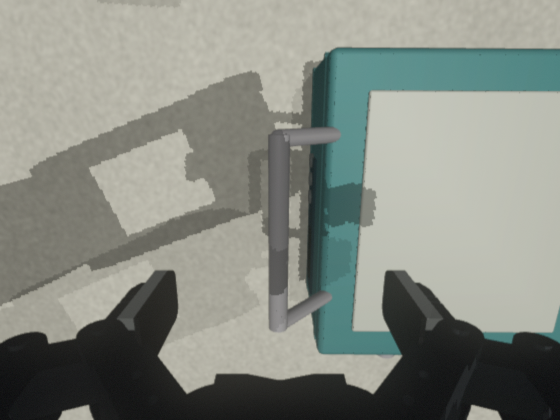

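The wrist view shows the bar vertical at column 279, between the jaws, running from row 131 to row 331. I'll check its midpoint in the tool frame.

```bash
python3 - <<'E'
from h import *
a=atz('wrist',279,131,152);b=atz('wrist',279,331,152);s=r.read_state()
print(a,b,np.linalg.norm(a-b),(a+b)/2,s['ee_rot'].T@((a+b)/2+[0,0,-19]-s['position'])/10,s['position'])
E
python3 -m handwheel '[[0.1,1.5,0,0,0,0,1],[0.1,3.5,0,0,0,0,1],[0.1,5,0,0,0,0,1],[0.1,5.8,0,0,0,0,0.6],[0.1,5.8,0,0,0,0,0.3]]' 40
```

```text
[482.45995218 200.64203997 152.        ] [450.05199682  79.52975715 152.        ] 125.37328511018727 [466.2559745  140.08589856 152.        ] [ 0.19372103  6.97773641 -0.17814615] [468.3981505  141.73539426 202.77461695]
time_s: 2.02
position: [464.3, 147.3, 144.6]
ee_rot: [[-0.249, -0.001, 0.969], [-0.969, -0.0, -0.249], [0.0, -1.0, -0.001]]
ft_force: [0.4, 0.9, -0.3]
opening: 51.3
```

```bash
python3 -m handwheel '[[0.4,1.1,0,0,0,0,0.5],[0.4,1.1,0,0,0,0,0.2],[0.4,1.1,0,0,0,0,0],[0.4,1.1,0,0,0,0,0],[0.4,1.1,0,0,0,0,0]]' 40;python3 -m handwheel '[[0,0,0,0,0,0,0],[0,0,0,0,0,0,0]]' 40; python3 - <<'E'
from h import *
s=r.read_state();print(s['position'],s['opening'],s['ft_force'])
cv2.imwrite("pics/w2.png",r.camera('wrist'))
E
```

```text
time_s: 2.65
position: [463.8, 142.9, 134.4]
ee_rot: [[-0.25, -0.001, 0.968], [-0.968, -0.0, -0.25], [0.0, -1.0, -0.0]]
ft_force: [-3.4, -1.1, 0.9]
opening: 10.5
time_s: 2.9
position: [463.8, 142.9, 134.4]
ee_rot: [[-0.25, -0.001, 0.968], [-0.968, -0.0, -0.25], [0.0, -1.0, -0.0]]
ft_force: [-5.1, -1.1, 2.4]
opening: 11.0
[463.78940418 142.90715796 134.38890966] 11.002977462390291 [-5.05691289 -1.05104674  2.41187342]
```

View pics/w2.png

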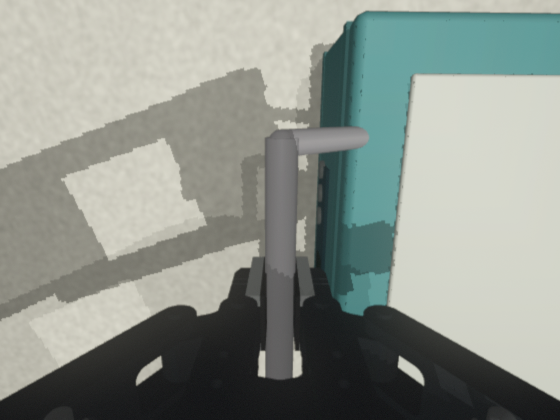

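Gripped: the bar sits between the pads at column 280 and the opening is 11 mm. Now I'll lift along the arc, in 4° steps of lid angle per row.

```bash
python3 -m handwheel '[[0,-1.6,0.4,0,0,0,0],[0,-3.15,0.95,0,0,0,0],[0,-4.65,1.6,0,0,0,0],[0,-6.15,2.3,0,0,0,0],[0,-7.55,3.15,0,0,0,0]]' 50
```

```text
time_s: 3.58
position: [493.8, 134.8, 210.8]
ee_rot: [[-0.25, -0.003, 0.968], [-0.968, -0.0, -0.25], [0.001, -1.0, -0.003]]
ft_force: [-6.1, -0.5, -1.8]
opening: 10.2
```

```bash
python3 -m handwheel '[[0,-1.35,0.95,0,0,0,0],[0,-2.65,1.95,0,0,0,0],[0,-3.85,3.1,0,0,0,0],[0,-5,4.3,0,0,0,0],[0,-6,5.55,0,0,0,0]]' 50; python3 - <<'E'
from h import *
cv2.imwrite("pics/s3.png",r.camera('side'))
E
```

```text
time_s: 4.2
position: [547.0, 120.5, 272.9]
ee_rot: [[-0.25, -0.003, 0.968], [-0.968, -0.001, -0.25], [0.002, -1.0, -0.003]]
ft_force: [-15.5, -3.3, 11.1]
opening: 10.2
```

View pics/s3.png

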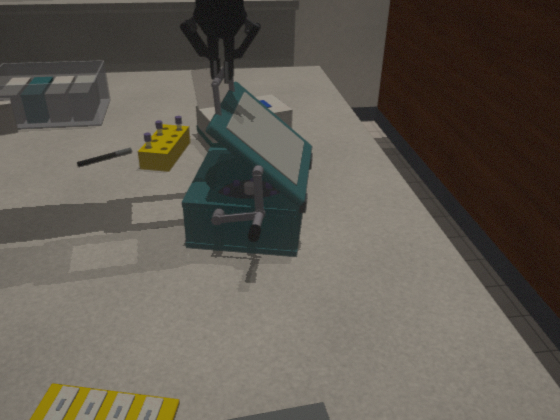

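The side view shows the lid about 40° up, held by the bar, with the stay half unfolded. The 19 N force points outward along the lid's radius, so I'll give the arc 3 mm more radius.

```bash
python3 -m handwheel '[[0,-1.0,1.0,0,0,0,0],[0,-1.9,2.4,0,0,0,0],[0,-2.7,3.85,0,0,0,0],[0,-3.35,5.4,0,0,0,0],[0,-3.9,7.0,0,0,0,0]]' 50
```

```text
time_s: 4.88
position: [616.6, 101.9, 311.9]
ee_rot: [[-0.251, 0.001, 0.968], [-0.968, -0.003, -0.251], [0.002, -1.0, 0.002]]
ft_force: [-7.8, -5.5, 6.3]
opening: 10.2
```

```bash
python3 -m handwheel '[[0,-0.1,0.3,0,0,0,0],[0,-0.2,0.6,0,0,0,0],[0,-0.3,0.9,0,0,0,0],[0,-0.3,1.1,0,0,0,0],[0,-0.3,1.1,0,0,0,0]]' 50; python3 - <<'E'
from h import *
a=r.camera('side')[60:270,150:350];cv2.imwrite("pics/s4.png",cv2.resize(a,None,fx=2.8,fy=2.8,interpolation=cv2.INTER_CUBIC))
E
```

```text
time_s: 5.5
position: [626.1, 99.5, 315.1]
ee_rot: [[-0.251, -0.0, 0.968], [-0.968, -0.002, -0.251], [0.002, -1.0, 0.0]]
ft_force: [-11.3, -4.0, 7.2]
opening: 9.7
```

View pics/s4.png

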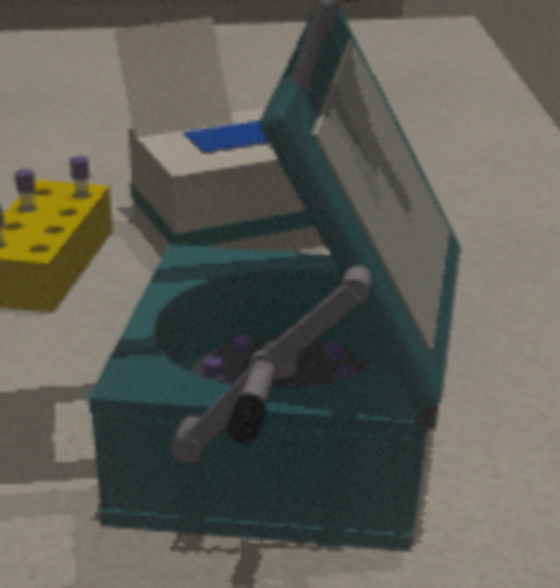

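The stay's pivots are at (187,440) and (357,280) in the crop and the knee is at (270,365). That is about straight, but not clearly past straight, so I'll raise the lid a little further.

```bash
python3 -m handwheel '[[0,-0.05,0.2,0,0,0,0],[0,-0.1,0.4,0,0,0,0],[0,-0.1,0.5,0,0,0,0],[0,-0.1,0.5,0,0,0,0],[0,-0.1,0.5,0,0,0,0]]' 50; python3 - <<'E'
from h import *
a=r.camera('side')[60:270,150:350];cv2.imwrite("pics/s5.png",cv2.resize(a,None,fx=2.8,fy=2.8,interpolation=cv2.INTER_CUBIC))
E
```

```text
time_s: 6.18
position: [627.4, 99.1, 315.4]
ee_rot: [[-0.25, -0.009, 0.968], [-0.968, -0.001, -0.25], [0.004, -1.0, -0.008]]
ft_force: [-24.2, -4.1, 9.8]
opening: 9.8
```

View pics/s5.png

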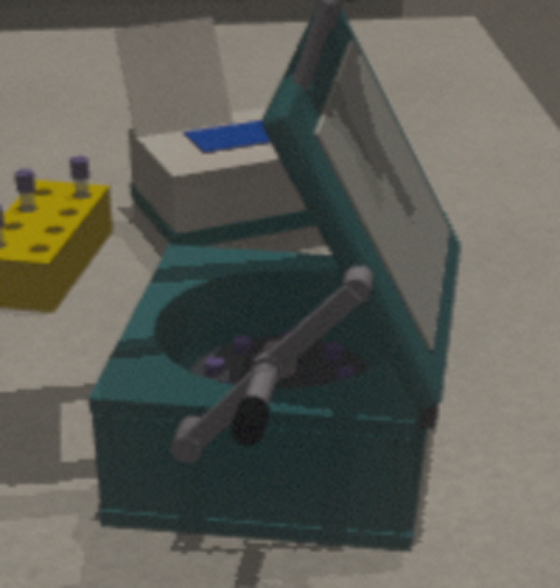

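The arm moved only 1.3 mm while the force rose 13 N, so the lid is at its top, with the stay pulled straight. I'll ease back slowly and watch whether the stay takes the load.

```bash
python3 -m handwheel '[[0,0,-0.2,0,0,0,0],[0,0.05,-0.4,0,0,0,0],[0,0.1,-0.6,0,0,0,0],[0,0.1,-0.8,0,0,0,0],[0,0.1,-0.8,0,0,0,0]]' 50; python3 -m handwheel '[[0,0.1,-0.3,0,0,0,0],[0,0.1,-0.5,0,0,0,0],[0,0.1,-0.5,0,0,0,0]]' 50;python3 - <<'E'
from h import *
a=r.camera('side')[60:270,150:350];cv2.imwrite("pics/s6.png",cv2.resize(a,None,fx=2.8,fy=2.8,interpolation=cv2.INTER_CUBIC))
E
```

```text
time_s: 6.85
position: [624.9, 99.9, 314.7]
ee_rot: [[-0.251, 0.004, 0.968], [-0.968, -0.003, -0.251], [0.002, -1.0, 0.004]]
ft_force: [-2.1, -4.6, 2.9]
opening: 10.0
time_s: 7.22
position: [623.7, 100.2, 314.4]
ee_rot: [[-0.252, 0.013, 0.968], [-0.968, -0.004, -0.252], [0.0, -1.0, 0.014]]
ft_force: [12.5, -8.1, -0.6]
opening: 10.2
```

View pics/s6.png

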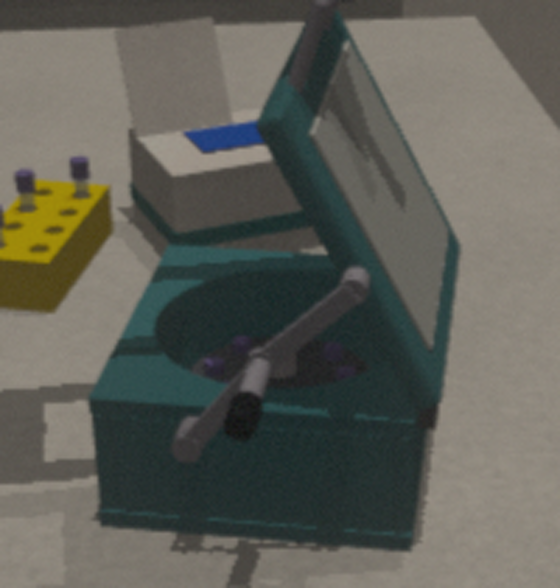

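Locked: pulling back now meets 12.5 N, and the knee has gone past straight, with the knob moved up and forward to (241,414). I'll relieve the load, open, and withdraw upward.

```bash
python3 -m handwheel '[[0,0,0.25,0,0,0,0],[0,0,0.3,0,0,0,0.3],[0,0,0.3,0,0,0,0.6],[0,0,0.3,0,0,0,0.6],[0,0,0.3,0,0,0,0.6]]' 50;python3 -m handwheel '[[0,-1,0,0,0,0,0.6],[0,-3,0,0,0,0,0.6],[0,-6,0,0,0,0,0.6],[0,-10,0,0,0,0,0.6],[0,-10,0,0,0,0,0]]' 50;python3 - <<'E'
from h import *
a=r.camera('side')[60:270,150:350];b=r.camera('top')
cv2.imwrite('pics/t7.png',b)
a=cv2.resize(a,None,fx=2,fy=2,interpolation=cv2.INTER_CUBIC)
b=cv2.resize(b[100:310,180:380],None,fx=2,fy=2,interpolation=cv2.INTER_CUBIC)
cv2.imwrite("pics/st7.png",np.hstack([a,b]))
E
```

```text
time_s: 7.9
position: [621.8, 102.5, 310.8]
ee_rot: [[-0.25, 0.0, 0.968], [-0.968, 0.0, -0.25], [-0.0, -1.0, -0.0]]
ft_force: [-1.0, -0.1, 0.1]
opening: 51.4
time_s: 8.52
position: [623.3, 102.3, 417.6]
ee_rot: [[-0.25, 0.01, 0.968], [-0.968, 0.0, -0.25], [-0.003, -1.0, 0.01]]
ft_force: [-0.0, 0.1, 0.4]
opening: 34.1
```

View pics/st7.png

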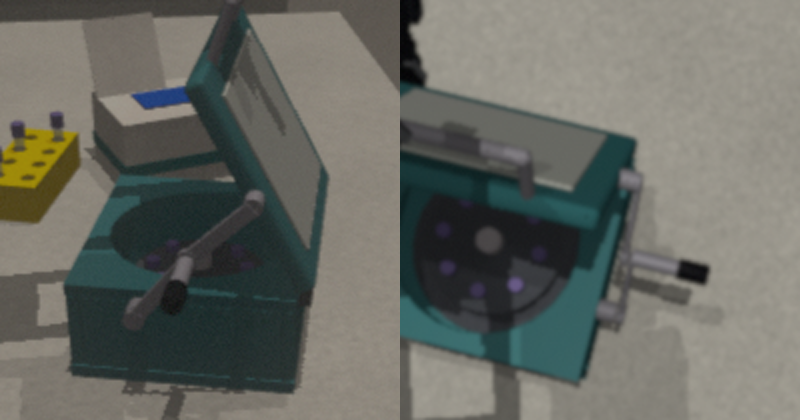

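The lid stands up on the stay alone, untouched. The knob is at top pixel (326.5,235.5) and side pixel (237.5,208), so I'll triangulate it.

```bash
python3 - <<'E'
from h import *
o1,d1=ray('top',326.5,235.5);o2,d2=ray('side',237.5,208)
A=np.stack([d1,-d2],1);t=np.linalg.lstsq(A,o2-o1,rcond=None)[0]
p,q=o1+t[0]*d1,o2+t[1]*d2;k=(p+q)/2
print(p,q,np.linalg.norm(p-q),atz('top',326.5,235.5,140))
s=r.read_state();R=s['ee_rot'];print(s['position'],s['opening'],R.T@(k+[0,0,60]-s['position'])/10)
print(r.read_state()['joints'])
m=np.array([464,143,0]);a=np.radians(-14.9);x=np.array([np.cos(a),np.sin(a),0]);y=np.array([-x[1],x[0],0]);print((k-m)@x,(k-m)@y,k)
E
```

```text
[553.10217834 -68.09654032 137.36043899] [554.74241269 -68.12070136 137.50851122] 1.6470816172447824 [552.86538875 -67.99491887 140.        ]
[622.1526977  102.23995342 412.4691082 ] 19.458365277703713 [18.21477188 21.48475518 -2.40136624]
[ 2.17118545e+00  1.05539614e+01  7.07895655e+01 -6.70722769e-04
  9.85118903e+01  1.66433648e+01]
141.18170471585512 -180.88835030275465 [553.92229551 -68.10862084 137.4344751 ]
```

The knob is at (554,-68,137), with the rays 1.6 mm apart. Its 137 mm height and 181 mm sideways offset both match the description. I'll shut the fingers, move above it 5 mm outward for clearance, and descend.

```bash
python3 -m handwheel '[[5,0,-0.6,0,0,0,0],[10,0,-1.2,0,0,0,0],[15,0,-2,0,0,0,0],[18.7,0,-2.6,0,0,0,0],[18.7,0,-2.6,0,0,0,0]]' 50;python3 -m handwheel '[[0,5,0,0,0,0,0],[0,10,0,0,0,0,0],[0,15,0,0,0,0,0],[0,20,0,0,0,0,0],[0,22.5,0,0,0,0,0]]' ;python3 - <<'E'
from h import *
s=r.read_state();R=s['ee_rot'];print(s['position'],s['opening'],R.T@(np.array([553.9,-68.1,147])-s['position'])/10,s['ft_force'])
E
```

```text
time_s: 9.25
position: [548.8, -74.4, 409.9]
ee_rot: [[-0.254, -0.002, 0.967], [-0.967, -0.0, -0.254], [0.0, -1.0, -0.002]]
ft_force: [0.2, 0.1, 0.8]
opening: -0.2
time_s: 9.88
position: [547.8, -70.5, 181.3]
ee_rot: [[-0.249, -0.006, 0.968], [-0.968, 0.002, -0.249], [-0.001, -1.0, -0.006]]
ft_force: [0.3, -0.2, 1.0]
opening: -0.0
[547.80318174 -70.52827625 181.3268927 ] -0.024302482747603833 [-0.38485113  3.42943821  0.55215574] [ 0.32285649 -0.22037501  1.01266459]
```

```bash
python3 -m handwheel '[[0,1.5,0.3,0,0,0,0],[0,2.6,0.3,0,0,0,0],[0,3.0,0.3,0,0,0,0],[0,3.4,0.3,0,0,0,0],[0,3.6,0.4,0,0,0,0]]';python3 -m handwheel '[[0,0.3,0.3,0,0,0,0],[0,0.6,0.6,0,0,0,0],[0,0.9,0.9,0,0,0,0],[0,1.2,1.2,0,0,0,0],[0,1.5,1.5,0,0,0,0]]'
```

```text
time_s: 10.5
position: [554.2, -73.5, 150.4]
ee_rot: [[-0.25, 0.001, 0.968], [-0.968, -0.0, -0.25], [0.0, -1.0, 0.001]]
ft_force: [0.1, -0.1, 0.3]
opening: 0.0
time_s: 11.12
position: [569.6, -77.6, 135.5]
ee_rot: [[-0.25, 0.003, 0.968], [-0.968, -0.001, -0.25], [0.0, -1.0, 0.003]]
ft_force: [3.1, -1.9, 4.6]
opening: -0.4
```

Contact at 4.6 N and pushing; I'll continue along the 45° line.

```bash
python3 -m handwheel '[[0,0.6,0.6,0,0,0,0],[0,1.2,1.2,0,0,0,0],[0,1.8,1.8,0,0,0,0],[0,2.4,2.4,0,0,0,0],[0,3,3,0,0,0,0]]';python3 - <<'E'
from h import *
a=r.camera('side')[60:270,150:350];b=r.camera('top')
a=cv2.resize(a,None,fx=2,fy=2,interpolation=cv2.INTER_CUBIC)
b=cv2.resize(b[100:310,180:380],None,fx=2,fy=2,interpolation=cv2.INTER_CUBIC)
cv2.imwrite("pics/st8.png",np.hstack([a,b]));s=r.read_state();print(s['position'],s['ft_force'])
E
```

```text
time_s: 11.75
position: [597.1, -84.4, 103.5]
ee_rot: [[-0.25, -0.002, 0.968], [-0.968, 0.001, -0.25], [-0.0, -1.0, -0.002]]
ft_force: [-0.2, 0.2, -0.0]
opening: -0.1
[597.0208615  -84.45162129 103.35542077] [-0.15771293  0.28170604  0.76876896]
```

View pics/st8.png

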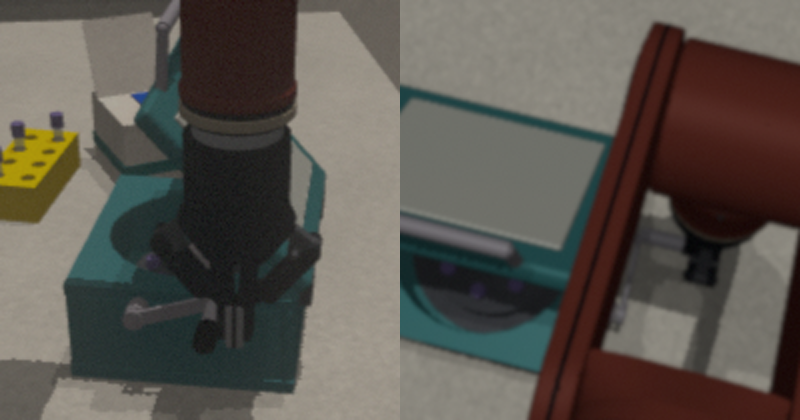

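The stay is broken and the lid is sinking (about 40° open), with the knob at (205,335), just ahead of the fingertips. I'll withdraw straight up and let it close.

```bash
python3 -m handwheel '[[0,-4,0,0,0,0,0],[0,-9,0,0,0,0,0],[0,-15,0,0,0,0,0],[3,-20,-4,0,0,0,0],[6,-22,-9,0,0,0,0]]';python3 -m handwheel '[[3,0,-5,0,0,0,0],[6,0,-10,0,0,0,0],[9,0,-15,0,0,0,0],[12,0,-15,0,0,0,0],[15,0,-15,0,0,0,0]]';for i in 1 2 3; do python3 -m handwheel '[[0,0,0,0,0,0,0],[0,0,0,0,0,0,0],[0,0,0,0,0,0,0],[0,0,0,0,0,0,0],[0,0,0,0,0,0,0]]' | grep -E "time|pos|ft"; done; python3 - <<'E'
from h import *
a=r.camera('side');b=r.camera('top');s0=cv2.imread('pics/s0.png');t0=cv2.imread('pics/t0.png')
for n,p,q,w in(('s',a,s0,(slice(120,280),slice(160,320))),('t',b,t0,(slice(140,310),slice(140,345)))):
    d=cv2.absdiff(p,q)[w].max(2);print(n,d.mean(),(d>40).mean())
f=lambda i,w:cv2.resize(i[w],(360,280))
A=(slice(110,280),slice(150,350));B=(slice(130,310),slice(130,350))
cv2.imwrite("pics/f9.png",np.vstack([np.hstack([f(a,A),f(b,B)]),np.hstack([f(s0,A),f(t0,B)])]))
E
```

```text
time_s: 12.48
position: [501.3, -118.9, 325.7]
ee_rot: [[-0.249, 0.004, 0.969], [-0.969, -0.002, -0.249], [0.001, -1.0, 0.004]]
ft_force: [0.1, -1.0, 0.8]
opening: 0.1
time_s: 13.1
position: [317.6, -226.8, 323.1]
ee_rot: [[-0.25, 0.002, 0.968], [-0.968, -0.002, -0.25], [0.001, -1.0, 0.002]]
ft_force: [0.1, 0.1, -0.1]
opening: 0.2
time_s: 13.72
position: [318.6, -225.8, 322.3]
ft_force: [0.3, -0.8, 0.2]
time_s: 14.35
position: [318.4, -226.2, 322.3]
ft_force: [0.3, -0.5, -0.7]
time_s: 14.98
position: [318.4, -226.2, 322.3]
ft_force: [0.5, -0.4, 0.9]
s 2.3709375 0.0
t 0.8853658536585366 0.0
```

View pics/f9.png

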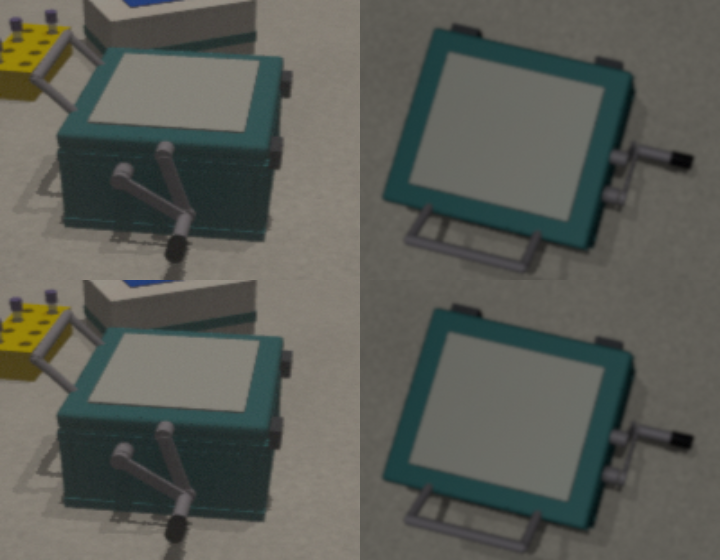

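The lid is fully shut: both views match the starting pictures (bottom row), no pixel differs by more than 40 levels, and the robot touches nothing. I'm handing the job in.

```bash
python3 -c "from bench import r;print(r.close_job())"
```

```text
the job is handed in; nothing more can be done
None
```

I raised the lid by its bar until the stay locked, then let go, and the stay alone held the lid up. I then pressed the knob down and towards the hinge with about 5 N to break the stay joint, and the lid sank shut by itself.

- **Lock:** before I let go, pulling the lid back met 12.5 N, and the knee was seen past straight. With the gripper clear, the lid stayed up.
- **Shut:** the final top and side pictures match the starting ones with no significant difference. The gripper was clear of everything, with the wrist force near zero.
- **Time and force:** it was handed in at about 15 s of the 54 s allowed. The highest wrist force I saw was about 26 N.
- **Disagreements:** while raising the lid, a sideways force of about 19 N showed the assumed arc was a few mm too tight, so I widened it by 3 mm. At the top of the lift the stay did not look clearly locked, and it only showed as locked once I eased the lid back. No check failed.

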